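# Lid the dowel tin, then lift its dust cover alone

## Task

Slide the two-part lid set out from under the lips of its wooden rack and, carrying it by the wooden knob, lower it without dropping it onto the open tin of dowels until both lids sit fully home; let go of the knob. Then take the outer lid by its collar and lift it alone, clear above the knob, leaving the inner lid seated in the tin, and finish while still holding the outer lid level in the air, touching nothing else. The lids must not come apart before they are on the tin, the tin stays upright where it is, and the other things on the bench are left alone.

Things in the scene. Friction and masses are not known exactly. Their poses are not given: they have to be found in the camera images.
- rack: Wooden lid rack fixed to the bench: runner board 6 mm thick, x -115 to +100, y +-72 mm. Over x -10 to +100: side walls (inner faces y +-60 mm) with lips, 27 to 35 mm high, overhanging inwards to y +-44 mm; back stop at x=+100, 35 mm high. Origin on the bench, on the centre line; x points to the back stop, the lid set slides out towards -x.
- rack_exit (a point): Point on the runner board (6 mm above the bench), on the rack's centre line at x=-64 mm: open area in front of the lips. The lips overhang the lid set's rim, 4 mm above it: it must be slid out level and is free to lift once its centre is past x=-50 mm.
- inner_lid: Inner lid, metal, 0.15 kg: flange 100 mm across, 4 mm thick; below it a plug 84 mm across (tapering to 76), 10 mm deep; above it a 12 mm stem and an upright wooden knob 24 mm across, 29 to 53 mm above the origin. Origin: centre of the flange's underside. z up. At the start its plug stands on the rack's board (origin 16 mm above the bench), its centre 18 to 36 mm along the rack's +x.
- knob (a point): Centre of the wooden knob of the inner lid (41 mm above that lid's origin, 24 mm across, 24 mm tall). Lifting here lifts both lids.
- outer_lid: Outer lid (dust cover), metal, 0.12 kg, lying loose on the inner lid's flange: plate 111 mm across, 3 mm thick, skirt 8 mm down (105 mm inside), upright collar round a 38 mm hole through which the inner lid's knob stands. Origin: centre of the plate's underside, 4 mm above the inner lid's origin when nested; the knob's top is 49 mm above this origin. z up. Draws off straight up.
- collar (a point): Centre of the collar of the outer lid: a tube 46 mm outside, 38 mm inside, from 3 to 23 mm above that lid's origin (this point: 14 mm). Gripped from above by its outside with the knob standing between the fingers; the knob's top is 35 mm above this point when nested.
- tin: Open round tin, light metal, loose on the bench, 98 mm across, 92 mm inside (3 mm wall), 70 mm tall, about 0.6 kg, holding dowels that stay 15 mm below the rim. Origin: centre of its underside. z up. Inner lid's plug fits with about 3 mm of play all round.
- tin_mouth (a point): Centre of the tin's mouth, level with its rim, 70 mm above its underside; the inner lid's origin comes here when seated.
- sanding_block: Bystander: cork sanding block 100 x 50 x 30 mm. Origin: centre of underside.
- filler_jar: Bystander: closed jar 56 mm across, 70 mm tall. Origin: centre of underside.
- glue_bottle: Bystander: white bottle 60 mm across, 150 mm tall. Origin: centre of underside.
- wax_tin: Bystander: closed low tin, 90 mm across, 50 mm tall. Origin: centre of underside.
- hammer: Bystander: hammer lying on the bench, origin at its underside, x along the handle towards the head.
- offcut: Bystander: wooden offcut 160 x 60 x 35 mm. Origin: centre of underside.
There are look-alikes about, which are no part of the job. Leave any yellow look-alike of the inner_lid alone.

How it is judged:
On the way, in this order (a step that is already met when the one before it is completed fails the run):
1. the lid set, still nested, has been slid out from under the rack's lips (x of inner_lid in the frame of rack below -0.05 m and z of outer_lid in the frame of inner_lid below 0.008 m), for 0.1 s.
2. both lids are seated on the tin and the knob has been let go (distance between inner_lid and tin_mouth below 0.007 m and z of inner_lid in the frame of tin below 0.0725 m and angle between the z axis of inner_lid and the z axis of tin, either way round below 0.06 rad and z of outer_lid in the frame of inner_lid below 0.007 m and contact force between the fingers and inner_lid below 0.1 N), for 0.2 s.
At the end, for the whole second after the job is handed in: Inner lid home in the upright tin (within 7 mm of the mouth's centre, at most 2.5 mm proud, 0.06 rad of square), untouched by robot and outer lid; outer lid held still by the fingers, within 0.25 rad of level, 54 mm or more above the inner lid's origin, touching only the gripper (distance between inner_lid and tin_mouth below 0.007 m and z of inner_lid in the frame of tin below 0.0725 m and angle between the z axis of inner_lid and the z axis of tin, either way round below 0.06 rad and z of outer_lid in the frame of inner_lid above 0.054 m and angle between outer_lid's own z axis and vertical below 0.25 rad and contact force between the fingers and outer_lid above 1 N and contact force between each of outer_lid, the fingers, the arm and inner_lid below 0.1 N and contact force between each of outer_lid, the arm and tin below 0.1 N and linear speed of each of outer_lid, inner_lid below 0.03 m/s and angle between tin's own z axis and vertical below 0.1 rad and contact force between outer_lid and sanding_block below 0.1 N and contact force between outer_lid and filler_jar below 0.1 N and contact force between outer_lid and glue_bottle below 0.1 N and contact force between outer_lid and wax_tin below 0.1 N and contact force between outer_lid and hammer below 0.1 N and contact force between outer_lid and offcut below 0.1 N and contact force between outer_lid and rack below 0.1 N); the arm keeps its last pose, push and grip.
It fails at once if the lids come apart (more than 10 mm) while the inner lid is not seated in the tin (z of outer_lid in the frame of inner_lid above 0.014 m and not (distance between inner_lid and tin_mouth below 0.01 m and z of inner_lid in the frame of tin below 0.075 m)).
It fails at once if the inner lid is dropped or thrown (moves faster than 0.35 m/s with no finger on it) (linear speed of inner_lid above 0.35 m/s and contact force between the fingers and inner_lid below 0.05 N).
It fails at once if the tin is pushed more than 30 mm or tipped more than 0.35 rad (distance of tin from where it was at the start of the episode above 0.03 m or angle between tin's own z axis and vertical above 0.35 rad).
It fails at once if a bystander is moved more than 30 mm (distance of any of sanding_block, filler_jar, glue_bottle, wax_tin, hammer, offcut from where it was at the start of the episode above 0.03 m).
It also fails if it takes over 56 s, if anything falls off the work surface, if the arm or the gripper's body presses on something with over 40 N, if the wrist force passes 120 N, or if a joint passes its speed limit or range.

## Robot

A 7-joint arm with a two-finger parallel gripper is mounted at the origin on the work surface. World frame = base frame: x ahead of the robot, y to its left, z up, the work surface at z = 0. Lengths are in m, angles in rad, forces in N, time in s.
With the tool pointing down it reaches from about 0.4 to 0.875 m from the base axis. Payload 19.3 kg.
Tool frame: the origin (TCP) lies at the very end of the fingers, on their centre line; the grasp point (between the pads) lies 19 mm behind it; z points along the fingers, y is the line along which they close (so a half turn about z gives the same grasp; the last joint's range is limited). The gripper opens to 85 mm and grips with 20 to 120 N. Pads are 22 mm wide; open, the fingers measure 114 mm over their backs; the gripper's body (76 mm by 85 mm) begins 54 mm behind the grasp point. The pads swing forward as they close: fully open they stand 13 mm farther back than shut.
Start: joints at [1.14, 0.521, -0.036, 1.599, 0.021, 1.021, -0.113], TCP at [0.221, -0.585, 0.231] pointing down, gripper open.
Joint ranges: [-2.91, 2.91], [-0.3, 2.13], [-1.5, 1.42], [0.17, 2.43], [-1.26, 4.41], [0.16, 1.93], [-2.52, 2.52]. Speed limits (rad/s): [1.89, 1.89, 2.39, 2.39, 3.01, 3.01, 3.01].

## Interface

Orientations are given as [roll, pitch, yaw] about the fixed x, y, z axes, in that order (R = Rz(yaw) Ry(pitch) Rx(roll)).
In Python, from workcell import bot gives the robot as it stands.
- The arm moves only by the shell command python3 -m crank 'ROWS' [FORCE]. ROWS is a JSON object of lists of equal length, an entry for each row: "travel": the shift along the world's x, y, z in cm, a list of three; "turn": the turn, a rotation vector about the world's x, y, z in degrees, a list of three; "gripper": the closure, from 0 (fully open) to 1 (shut). A call has exactly 5 rows; each row is the pose to reach, as a shift and turn from the pose commanded when the call began; what a row does not reach only later rows make up. A row lasts 1/10 s, in which the tool goes at most 50 mm and 8.59 degrees, less where a joint would pass 70% of its speed; a pose out of reach is approached as far as the arm can. A call with a gripper value outside its range is refused whole. The fingers move at their own pace and stop on an object; FORCE is the grip in N (left out, the last holds). Time passes only in rows, so rows that repeat a pose let the fingers close, or fill a call up. It gives the time, the measured TCP pose, the force, the opening and the grip force at its end, in the units of the state.
- bot.observe(): the state, without advancing time (a new reading comes with each control period).
- bot.grab_frame(name): name is "scene" or "top" or "wrist"; returns a dict with "pixels" (420x560x3 uint8, red, green, blue), "fx", "fy", "cx", "cy" (pixels), "extrinsics" (4x4, takes a point from world to camera coordinates). Camera axes: x right, y down, z forward; pixel columns grow to the right and rows downward; lengths in m; the calibration is good to about 2 mm. The wrist camera is an equidistant fisheye: a pixel r from the principal point sees the ray r / f radians off the axis. A picture is of the moment at which its call begins. There is no depth.
- bot.job_done(): hands the job in; it is judged then, once.
The state is a dict: "clock": time; "qpos": joint angles; "qd": joint speeds; "joint_efforts": joint torques, N m; "position": TCP position; "tool_rot": TCP orientation; "force": force on the tool from outside, world axes, zero at the start; "moment": the same for the moment, N m; "grip_width": finger opening in m; "finger_force": force on a finger pad.
Only numpy, scipy, OpenCV 4.12 (cv2) and the standard library are available. Lean on these libraries where they do the work, as an engineer would, in place of code of your own. Each camera call takes 0.05 s, during which the arm holds its last target. There are 200 camera calls.

## Working session

There is one attempt and no reset: what is moved stays moved. The work goes in short steps, Python scripts to look and compute and a shell command to move; the robot and the scene stay as the last step left them, time stands still between calls to the robot, and variables do not carry over. Pictures are saved under pics/ and viewed, at most 11 in all, crops included, and the job is handed in when it is done.

```bash
mkdir -p pics; ls; python3 - <<'E'
from workcell import bot
import cv2,numpy as np,pickle
d={}
for n in ["scene","top","wrist"]:
    f=bot.grab_frame(n); d[n]=f
    cv2.imwrite(f"pics/{n}0.png",np.array(f["pixels"])[:,:,::-1])
    print(n,f["fx"],f["fy"],f["cx"],f["cy"],np.round(f["extrinsics"],3).tolist())
pickle.dump(d,open("f0.pkl","wb"))
a=np.hstack([np.array(d["scene"]["pixels"]),np.array(d["top"]["pixels"])])
print({k:np.round(v,3).tolist() if not isinstance(v,str) else v for k,v in bot.observe().items()})
E
```

```text
pics
scene 407.38323505256824 407.38323505256824 273.233094669994 207.46868565437242 [[-0.106, 0.994, -0.011, 0.054], [0.852, 0.085, -0.517, -0.376], [-0.513, -0.065, -0.856, 1.391], [0.0, 0.0, 0.0, 1.0]]
top 511.2560304613227 511.2560304613227 280.40825152886697 203.52198996689336 [[-0.019, -0.999, -0.026, 0.03], [-0.987, 0.023, -0.161, 0.517], [0.161, 0.022, -0.987, 1.332], [0.0, 0.0, 0.0, 1.0]]
wrist 325.19226210127806 325.19226210127806 281.69639051271787 212.5797300107301 [[0.353, -0.936, -0.001, -0.625], [-0.894, -0.338, 0.295, -0.038], [-0.276, -0.103, -0.956, 0.38], [0.0, 0.0, 0.0, 1.0]]
{'clock': 0.15, 'qpos': [1.14, 0.522, -0.036, 1.6, 0.021, 1.021, -0.113], 'qd': [0.001, -0.002, -0.0, -0.002, 0.002, 0.0, 0.0], 'joint_efforts': [0.002, -92.738, 1.981, -37.005, 0.018, 0.006, -0.0], 'position': [0.221, -0.585, 0.231], 'tool_rot': [-3.141, 0.0, 0.361], 'force': [-0.007, -0.481, -0.853], 'moment': [0.027, 0.016, 0.017], 'finger_force': 0.0, 'grip_width': 0.086}
```

View pics/scene0.png

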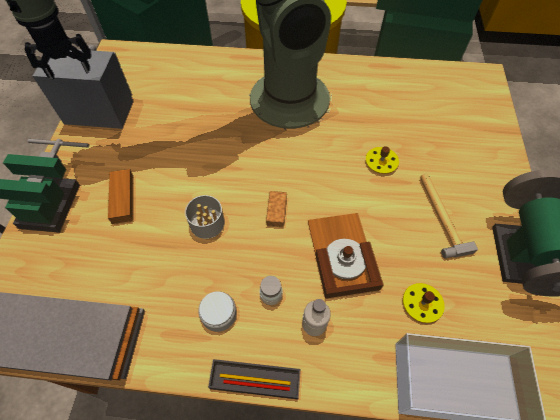

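View pics/top0.png

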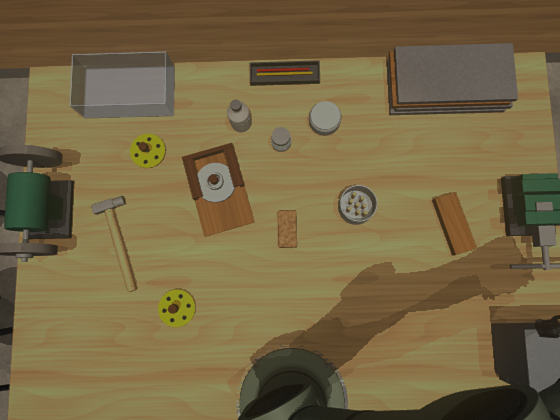

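The scene view shows the rack near (345,255) with the knob at (347,253), and the tin at (205,217). In the top view the rack is near (215,190), the knob at (214,180), and the tin at (357,204). The yellow lids are decoys. Next I'll make enlarged crops and masks.

```bash
cat > h.py <<'E'
import numpy as np,cv2
def ray(f,uv,wrist=False):
    E=np.array(f["extrinsics"]);R=E[:3,:3];c=-R.T@E[:3,3]
    x=(uv[0]-f["cx"])/f["fx"];y=(uv[1]-f["cy"])/f["fy"]
    if wrist:
        r=np.hypot(x,y);s=np.sin(r)/max(r,1e-9);d=np.array([x*s,y*s,np.cos(r)])
    else: d=np.array([x,y,1.])
    d=R.T@d;return c,d/np.linalg.norm(d)
def plane(f,uv,z,wrist=False):
    c,d=ray(f,uv,wrist);return c+d*(z-c[2])/d[2]
def tri(rs):
    A=sum(np.eye(3)-np.outer(d,d) for c,d in rs);b=sum((np.eye(3)-np.outer(d,d))@c for c,d in rs)
    p=np.linalg.solve(A,b);return p,[float(np.linalg.norm((np.eye(3)-np.outer(d,d))@(p-c))) for c,d in rs]
E
python3 - <<'E'
import pickle,cv2,numpy as np
from h import *
d=pickle.load(open("f0.pkl","rb"))
rois={"scene":{"lid":(300,205,90,100),"tin":(178,185,55,65)},"top":{"lid":(175,135,85,105),"tin":(330,175,55,60)}}
tiles=[]
for n in rois:
    im=np.array(d[n]["pixels"]);hsv=cv2.cvtColor(im,cv2.COLOR_RGB2HSV)
    for k,(x,y,w,h) in rois[n].items():
        m=((hsv[y:y+h,x:x+w,1]<70)).astype(np.uint8)*255
        cs,_=cv2.findContours(m,cv2.RETR_EXTERNAL,cv2.CHAIN_APPROX_NONE)
        c=max(cs,key=cv2.contourArea)+np.array([x,y])
        e=cv2.fitEllipse(cv2.convexHull(c));print(n,k,cv2.contourArea(c),np.round(e[0],1),np.round(e[1],1),round(e[2]))
        tiles.append(cv2.resize(im[y:y+h,x:x+w],(400,300),interpolation=cv2.INTER_NEAREST))
        print("scale",k,w/400,h/300)
cv2.imwrite("pics/c.png",np.vstack([np.hstack(tiles[:2]),np.hstack(tiles[2:])])[:,:,::-1])
E
```

```text
scene lid 1125.0 [345.8 258.2] [38.  42.1] 138
scale lid 0.225 0.3333333333333333
scene tin 1229.0 [204.5 216. ] [38.1 43.5] 165
scale tin 0.1375 0.21666666666666667
top lid 1065.0 [215.2 182.1] [39.  39.3] 174
scale lid 0.2125 0.35
top tin 1116.0 [357.5 204. ] [37.3 39.7] 40
scale tin 0.1375 0.2
```

View pics/c.png

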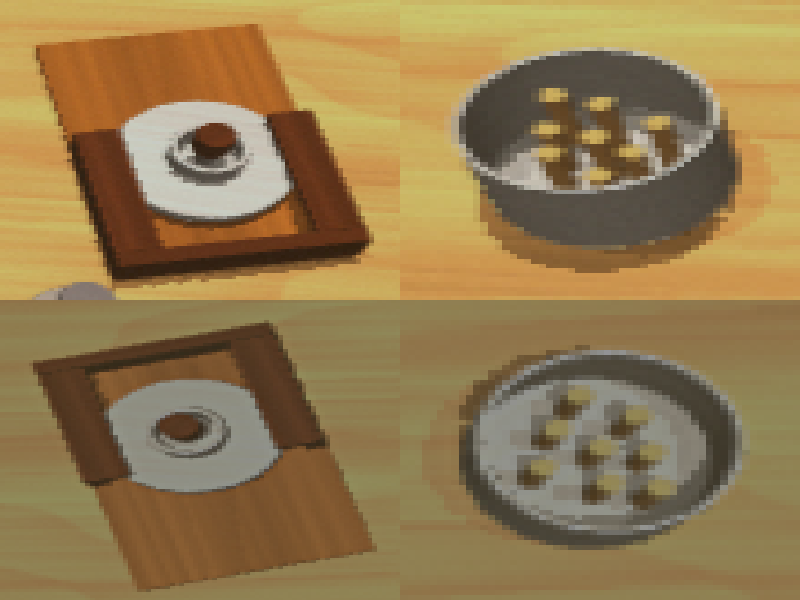

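The crops show, at scene (347.9,252) and top (213.5,179.5), the knob standing inside the collar. The tin rim is centred near scene (203.8,211) and top (358.7,203.4), and the front corners of the rack's runner board are clear in both views.

```bash
python3 - <<'E'
import pickle
from h import *
d=pickle.load(open("f0.pkl","rb"));S,T=d["scene"],d["top"]
sl=lambda x,y:(300+x*.225,205+y/3);tl=lambda x,y:(175+x*.2125,135+y*.35)
def show(n,a,b):
    p,e=tri([ray(S,a),ray(T,b)]);print(n,np.round(p,4),np.round(e,4));return p
k=show("knob",(347.9,252),(213.5,179.5))
t=show("tinrim",(203.8,211),(358.7,203.4))
# front corners: scene left = robot-right? pair by x-order mirrored
A=show("fA",sl(37,45),tl(375,250));B=show("fB",sl(262,25),tl(138,290))
for z in(.006,):
    print(plane(S,sl(37,45),z),plane(T,tl(375,250),z),plane(S,sl(262,25),z),plane(T,tl(138,290),z))
C,D=plane(T,tl(270,22),.035),plane(T,tl(33,65),.035);print("rear",C,D)
m=(A+B)/2;print("ax",(C+D)/2-m,np.linalg.norm(A-B),np.linalg.norm((C+D)/2-m))
for n,u in(("glue",(238,115)),("jar",(281,135)),("block",(288,229)),("wax",(325,115)),("ham",(110,205))):print(n,plane(T,u,.03)[:2])
E
```

```text
knob [0.5854 0.1988 0.0519] [0.0005 0.0005]
tinrim [ 0.509  -0.1868  0.0629] [0.0009 0.0009]
fA [ 0.4726  0.0937 -0.0007] [0.0015 0.0015]
fB [ 0.437   0.2338 -0.0005] [0.0023 0.0023]
[0.47628725 0.09497169 0.006     ] [0.47184821 0.09167771 0.006     ] [0.44066022 0.23505452 0.006     ] [0.4363008  0.23035552 0.006     ]
rear [0.69154768 0.14877913 0.035     ] [0.65238771 0.28809814 0.035     ]
ax [0.21716941 0.05469447 0.03562709] 0.14461065655519065 0.2267671189399195
glue [0.77264103 0.13326917]
jar [0.71146371 0.01413644]
block [4.49193125e-01 3.94956845e-04]
wax [ 0.76581553 -0.1094764 ]
ham [0.52588725 0.48553381]
```

```bash
python3 -m crank '{"travel":[[2.9,3.9,-0.3],[5.8,7.9,-0.6],[8.7,11.8,-0.9],[11.5,15.8,-1.2],[14.4,19.8,-1.5]],"turn":[[0,0,0],[0,0,0],[0,0,0],[0,0,0],[0,0,0]],"gripper":[0.3,0.3,0.3,0.3,0.3]}' 
python3 -m crank '{"travel":[[2.9,3.9,-0.3],[5.8,7.9,-0.6],[8.7,11.8,-0.9],[11.5,15.8,-1.2],[14.4,19.9,-1.5]],"turn":[[0,0,0],[0,0,0],[0,0,0],[0,0,0],[0,0,0]],"gripper":[0.3,0.3,0.3,0.3,0.3]}' 
python3 -m crank '{"travel":[[0,0,0],[0,0,0],[0,0,0],[0,0,0],[0,0,0]],"turn":[[0,0,0],[0,0,0],[0,0,0],[0,0,0],[0,0,0]],"gripper":[0.3,0.3,0.3,0.3,0.3]}' 
python3 - <<'E'
from workcell import bot
import cv2,numpy as np,pickle
f=bot.grab_frame("wrist");pickle.dump(f,open("w1.pkl","wb"));cv2.imwrite("pics/w1.png",np.array(f["pixels"])[:,:,::-1])
E
```

```text
clock: 0.65
position: [0.3652, -0.385, 0.2161]
tool_rot: [-3.142, 0.0, 0.36]
force: [1.2, -0.7, -0.5]
grip_width: 0.0595
finger_force: 0.0
clock: 1.15
position: [0.5092, -0.1863, 0.2012]
tool_rot: [3.142, 0.0, 0.36]
force: [0.7, -1.4, -0.3]
grip_width: 0.0598
finger_force: 0.0
clock: 1.65
position: [0.508, -0.189, 0.2014]
tool_rot: [3.141, 0.0, 0.359]
force: [-0.1, -0.0, -0.6]
grip_width: 0.0598
finger_force: 0.0
```

View pics/w1.png

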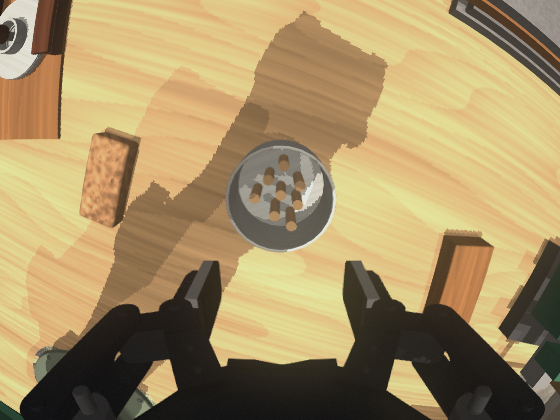

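The wrist view shows the tin's rim, roughly x 227–335, y 140–251, centre (281,196). A corner of the rack is at top left. I'll move towards the rack and take a second view on the way.

```bash
python3 -m crank '{"travel":[[0.8,4.6,0],[1.2,7,0],[1.2,7,0],[1.2,7,0],[1.2,7,0]],"turn":[[0,0,0],[0,0,0],[0,0,0],[0,0,0],[0,0,0]],"gripper":[0.3,0.3,0.3,0.3,0.3]}' >/dev/null
python3 - <<'E'
from workcell import bot
import pickle
pickle.dump(bot.grab_frame("wrist"),open("w2.pkl","wb"))
E
python3 -m crank '{"travel":[[0.8,4.9,0],[1.6,9.7,0],[2.4,14.6,0],[3.2,19.5,0],[4,24.3,0]],"turn":[[0,0,0],[0,0,0],[0,0,0],[0,0,0],[0,0,0]],"gripper":[0.3,0.3,0.3,0.3,0.3]}' >/dev/null
python3 -m crank '{"travel":[[0.6,3.6,0],[1.2,7.5,0],[1.2,7.5,0],[1.2,7.5,0],[1.2,7.5,0]],"turn":[[0,0,0],[0,0,0],[0,0,0],[0,0,0],[0,0,0]],"gripper":[0.3,0.3,0.3,0.3,0.3]}' 
cat > tin.py <<'E'
from h import *
import pickle
from scipy.optimize import least_squares
def rim(fn,c0,rad,lo):
    f=pickle.load(open(fn,"rb"));im=np.array(f["pixels"]);hsv=cv2.cvtColor(im,cv2.COLOR_RGB2HSV)
    m=((hsv[...,1]<50)&(hsv[...,2]>lo)).astype(np.uint8)*255
    k=np.zeros_like(m);cv2.circle(k,c0,rad,255,-1);m&=k
    pts=np.argwhere(m>0)[:,::-1].astype(np.int32)
    h=cv2.convexHull(pts)[:,0];e=cv2.fitEllipse(h);print(fn,len(pts),np.round(e,1) if 0 else e)
    for z in(.065,.07,.075):
        P=np.array([plane(f,p,z,True)[:2] for p in h])
        s=least_squares(lambda q:np.hypot(P[:,0]-q[0],P[:,1]-q[1])-q[2],[P[:,0].mean(),P[:,1].mean(),.05],loss="soft_l1",f_scale=.0007)
        print(z,np.round(s.x,4),"rms",np.sqrt(np.mean(s.fun**2)).round(5))
    return f,e[0]
E
python3 - <<'E'
from workcell import bot
from tin import *
f=bot.grab_frame("wrist");pickle.dump(f,open("w3.pkl","wb"))
a=np.array(f["pixels"]);b=np.array(pickle.load(open("w2.pkl","rb"))["pixels"])
cv2.imwrite("pics/w23.png",cv2.resize(np.hstack([a,b]),(800,300))[:,:,::-1])
for lo in(110,150): rim("w1.pkl",(281,196),64,lo)
E
```

```text
clock: 3.25
position: [0.5727, 0.1983, 0.2012]
tool_rot: [3.141, 0.0, 0.359]
force: [0.2, -0.7, -0.7]
grip_width: 0.06
finger_force: 0.0
w1.pkl 4732 ((280.489501953125, 198.26255798339844), (106.65071868896484, 109.73028564453125), 92.82913208007812)
0.065 [ 0.5082 -0.1879  0.0494] rms 0.00018
0.07 [ 0.5094 -0.1874  0.0485] rms 0.00018
0.075 [ 0.5107 -0.187   0.0476] rms 0.00017
w1.pkl 2238 ((282.49481201171875, 199.7845001220703), (102.58818054199219, 108.21244812011719), 45.66074752807617)
0.065 [ 0.5079 -0.1882  0.0491] rms 0.0019
0.07 [ 0.5092 -0.1877  0.0482] rms 0.00186
0.075 [ 0.5105 -0.1872  0.0473] rms 0.00183
```

View pics/w23.png

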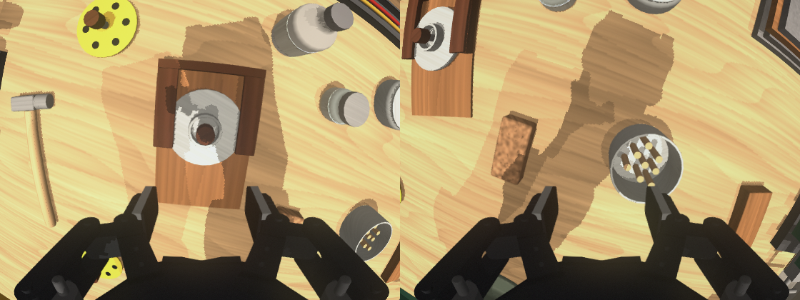

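In the left half (w3), the knob is at about (286,184) in full pixels, in the middle of the lid, with the runner towards the gripper. The right half (w2) shows the tin at about (903,232), i.e. (343,232) within its own frame.

```bash
python3 - <<'E'
from tin import *
rim("w2.pkl",(344,231),66,110)
f=pickle.load(open("w3.pkl","rb"));im=np.array(f["pixels"]);hsv=cv2.cvtColor(im,cv2.COLOR_RGB2HSV)
x,y,w,h=262,160,50,50
m=((hsv[...,1]>90)&(hsv[...,2]<130)).astype(np.uint8)*255;k=np.zeros_like(m);k[y:y+h,x:x+w]=255;m&=k
cs,_=cv2.findContours(m,cv2.RETR_EXTERNAL,cv2.CHAIN_APPROX_NONE);c=max(cs,key=cv2.contourArea)
e=cv2.minEnclosingCircle(c);print("knob",cv2.contourArea(c),e,cv2.boundingRect(c))
# lid disc: low-sat mask hull
m=(hsv[...,1]<50).astype(np.uint8)*255;k=np.zeros_like(m);k[115:240,235:340]=255;m&=k
cs,_=cv2.findContours(m,cv2.RETR_EXTERNAL,cv2.CHAIN_APPROX_NONE);c=max(cs,key=cv2.contourArea)
print("lid",cv2.boundingRect(c),plane(f,cv2.fitEllipse(cv2.convexHull(c))[0],.023,True))
d=pickle.load(open("f0.pkl","rb"))
for z in(.057,.069):print(z,plane(f,e[0],z,True))
p=tri([ray(f,e[0],True),ray(d["scene"],(347.9,252)),ray(d["top"],(213.5,179.5))]);print(p)
# rack front corners in w3
for n,q in(("fl",(155,204)),("fr",(244,208)),("rl",(162,59)),("rr",(266,69))):
    print(n,plane(f,(q[0]*1.4,q[1]*1.4),.006 if n[0]=="f" else .035,True))
cr=cv2.resize(im[70:310,190:390],(600,600)[:2] if 0 else (500,600),interpolation=cv2.INTER_CUBIC);cv2.imwrite("pics/cr3.png",cr[:,:,::-1])
E
```

```text
w2.pkl 3031 ((345.29327392578125, 235.53648376464844), (95.63663482666016, 104.49866485595703), 58.918174743652344)
0.065 [ 0.508  -0.189   0.0495] rms 0.00023
0.07 [ 0.5095 -0.1872  0.0486] rms 0.00022
0.075 [ 0.511  -0.1855  0.0477] rms 0.00022
knob 450.0 ((287.0, 190.0), 13.038504600524902) (275, 177, 26, 26)
lid (241, 125, 95, 106) [0.5864891  0.19846708 0.023     ]
0.057 [0.58228647 0.19656176 0.057     ]
0.069 [0.58484175 0.19774561 0.069     ]
(array([0.58431878, 0.19774872, 0.05458998]), [0.002840384167830055, 0.002451163692866291, 0.00047874990995448957])
fl [0.43188446 0.22873768 0.006     ]
fr [0.47764136 0.08449165 0.006     ]
rl [0.65568493 0.28428292 0.035     ]
rr [0.69335475 0.15068588 0.035     ]
```

View pics/cr3.png

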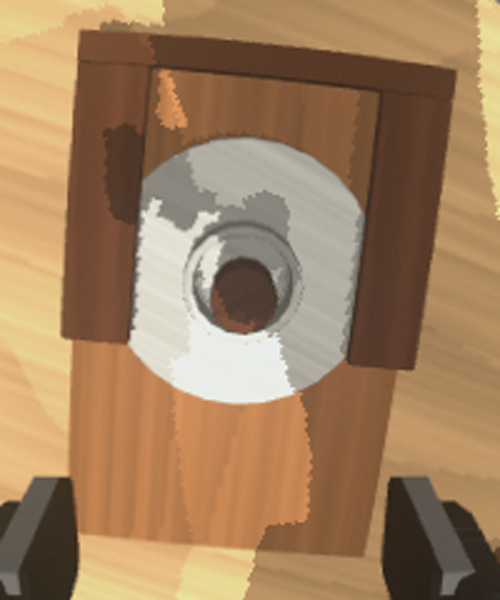

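The crop shows the lid plate spanning crop y 137–404, the collar ring centred near (242,278), and the knob at about (245,298).

```bash
python3 - <<'E'
from tin import *
f=pickle.load(open("w3.pkl","rb"));c=lambda x,y:(190+x*.4,70+y*.4)
P=lambda q,z:plane(f,c(*q),z,True)[:2].round(4)
print("collar L,R,T,B",[P(q,.043) for q in((183,279),(301,279),(242,222),(242,336))])
print("plate T,B",P((246,137),.023),P((242,404),.023))
print("cam",ray(f,(0,0),True)[0])
print("wall fronts",P((62,336),.035),P((414,369),.035),"back",P((80,30),.035),P((456,72),.035))
print("board",P((77,535),.006),P((363,556),.006))
E
```

```text
collar L,R,T,B [array([0.5791, 0.2192]), array([0.5948, 0.1773]), array([0.6072, 0.206 ]), array([0.5659, 0.1903])]
plate T,B [0.637  0.2152] [0.533  0.1774]
cam [0.64346112 0.22490366 0.34428566]
wall fronts [0.5387 0.2569] [0.5756 0.1188] back [0.6548 0.2889] [0.6914 0.1499]
board [0.4359 0.225 ] [0.4735 0.0913]
```

```bash
python3 -m crank '{"travel":[[1.2,-0.1,-4],[1.2,-0.1,-8],[1.2,-0.1,-12],[1.2,-0.1,-14.5],[1.2,-0.1,-15.5]],"turn":[[0,0,0],[0,0,0],[0,0,0],[0,0,0],[0,0,0]],"gripper":[0.3,0.3,0.3,0.3,0.3]}' 
python3 -m crank '{"travel":[[0,0,0],[0,0,0],[0,0,0],[0,0,0],[0,0,0]],"turn":[[0,0,0],[0,0,0],[0,0,0],[0,0,0],[0,0,0]],"gripper":[0.4,0.5,0.6,0.7,0.8]}' 30
python3 -m crank '{"travel":[[0,0,0],[0,0,0],[0,0,0],[0,0,0],[0,0,0]],"turn":[[0,0,0],[0,0,0],[0,0,0],[0,0,0],[0,0,0]],"gripper":[0.9,1,1,1,1]}' 50
python3 - <<'E'
from workcell import bot
import cv2,numpy as np
s=bot.observe();print(s["force"],s["moment"])
a=np.array(bot.grab_frame("wrist")["pixels"])[120:380,120:440]
cv2.imwrite("pics/g1.png",cv2.resize(a,(640,520))[:,:,::-1])
E
```

```text
clock: 3.8
position: [0.5835, 0.1972, 0.044]
tool_rot: [3.141, 0.003, 0.359]
force: [-0.5, 0.7, 0.9]
grip_width: 0.0597
finger_force: 0.0
clock: 4.3
position: [0.5852, 0.1989, 0.0476]
tool_rot: [3.141, -0.002, 0.36]
force: [-1.6, -0.8, 9.7]
grip_width: 0.0232
finger_force: 28.9
clock: 4.8
position: [0.5852, 0.1989, 0.0477]
tool_rot: [3.141, -0.002, 0.36]
force: [-2.1, -2.4, 12.3]
grip_width: 0.0224
finger_force: 48.4
[-2.08254618 -2.40771464 12.3038591 ] [-0.61397333  0.31460776  0.0491505 ]
```

View pics/g1.png

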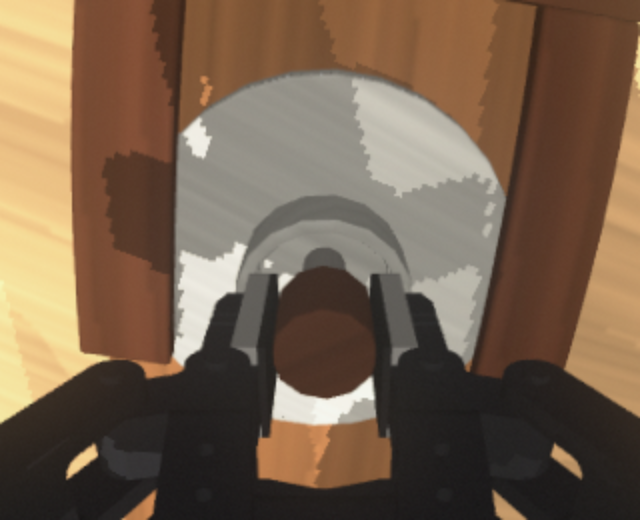

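The knob is held between the pads (opening 22.4 mm), and the lid plate is still under both lips. I'll take off the downward push and slide it out.

```bash
python3 -m crank '{"travel":[[0,0,0.2],[-0.5,-0.1,0.2],[-1.5,-0.4,0.2],[-2.5,-0.65,0.2],[-3.5,-0.92,0.2]],"turn":[[0,0,0],[0,0,0],[0,0,0],[0,0,0],[0,0,0]],"gripper":[1,1,1,1,1]}' 50
python3 -m crank '{"travel":[[-1.2,-0.31,0],[-2.4,-0.63,0],[-3.6,-0.94,0],[-4.8,-1.26,0],[-4.8,-1.26,0]],"turn":[[0,0,0],[0,0,0],[0,0,0],[0,0,0],[0,0,0]],"gripper":[1,1,1,1,1]}' 
python3 - <<'E'
from workcell import bot
import cv2,numpy as np,pickle
f=bot.grab_frame("top")
a=np.array(f["pixels"])[120:260,160:280]
cv2.imwrite("pics/g2.png",cv2.resize(a,(480,560))[:,:,::-1])
E
```

```text
clock: 5.35
position: [0.5481, 0.1895, 0.0482]
tool_rot: [-3.142, 0.001, 0.361]
force: [0.4, 0.4, -2.2]
grip_width: 0.0221
finger_force: 49.0
clock: 5.85
position: [0.4996, 0.1766, 0.0483]
tool_rot: [3.141, 0.001, 0.361]
force: [0.2, 0.5, -2.2]
grip_width: 0.0222
finger_force: 49.0
```

```bash
python3 -m crank '{"travel":[[0,0,0.5],[0,0,2],[0,0,5],[0,0,8],[0,0,11.2]],"turn":[[0,0,0],[0,0,0],[0,0,0],[0,0,0],[0,0,0]],"gripper":[1,1,1,1,1]}' 
python3 -m crank '{"travel":[[0.1,-2,0],[0.2,-5.5,0],[0.3,-9.5,0],[0.4,-13.5,0],[0.5,-17.5,0]],"turn":[[0,0,0],[0,0,0],[0,0,0],[0,0,0],[0,0,0]],"gripper":[1,1,1,1,1]}' 
python3 -m crank '{"travel":[[0.1,-4,0],[0.2,-8,0],[0.3,-12,0],[0.4,-16,0],[0.5,-18.5,0]],"turn":[[0,0,0],[0,0,0],[0,0,0],[0,0,0],[0,0,0]],"gripper":[1,1,1,1,1]}' 
python3 -m crank '{"travel":[[0,-0.4,0],[0,-0.4,0],[0,-0.4,0],[0,-0.4,0],[0,-0.4,0]],"turn":[[0,0,0],[0,0,0],[0,0,0],[0,0,0],[0,0,0]],"gripper":[1,1,1,1,1]}' 
python3 - <<'E'
from workcell import bot
import cv2,numpy as np,pickle
o=[]
for n in("wrist","scene"):
    f=bot.grab_frame(n);pickle.dump(f,open(n[0]+"5.pkl","wb"));o.append(np.array(f["pixels"]))
cv2.imwrite("pics/g5.png",np.hstack([cv2.resize(o[0][120:380,120:440],(480,390)),cv2.resize(o[1][150:280,150:250],(300,390))])[:,:,::-1])
E
```

```text
clock: 6.4
position: [0.5016, 0.1772, 0.1617]
tool_rot: [-3.141, 0.0, 0.361]
force: [0.2, -0.7, -2.3]
grip_width: 0.0225
finger_force: 49.1
clock: 6.9
position: [0.5068, 0.0007, 0.1608]
tool_rot: [3.141, -0.001, 0.361]
force: [0.9, 0.1, -2.9]
grip_width: 0.0221
finger_force: 49.5
clock: 7.4
position: [0.5113, -0.1862, 0.1607]
tool_rot: [3.141, -0.0, 0.358]
force: [0.1, 0.6, -2.6]
grip_width: 0.0219
finger_force: 49.5
clock: 7.9
position: [0.5116, -0.1859, 0.1604]
tool_rot: [-3.141, -0.0, 0.362]
force: [-0.0, -0.3, -1.7]
grip_width: 0.0222
finger_force: 49.5
```

View pics/g5.png

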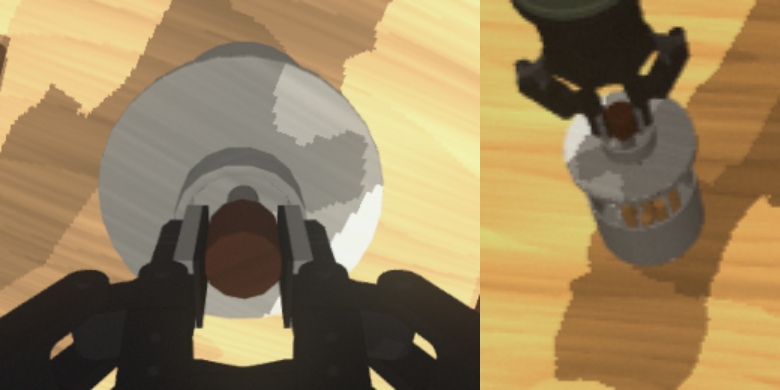

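The wrist crop shows the nested set held level. The plate's edge runs through crop points (100,185), (383,185) and (240,318), and the tin peeps out behind the top edge. The scene crop shows the lid over the tin.

```bash
python3 - <<'E'
from tin import *
f=pickle.load(open("w5.pkl","rb"));im=np.array(f["pixels"]);hsv=cv2.cvtColor(im,cv2.COLOR_RGB2HSV)
hand=np.array([(100,185),(383,185),(150,95),(335,103),(190,64),(243,318),(375,240),(109,235)])/1.5+120
m=(hsv[...,1]<60).astype(np.uint8)*255;k=np.zeros_like(m);k[150:290,180:380]=255;m&=k
# outer edge: left-most / right-most low-saturation pixel in each row, above the fingers, below the tin
pts=[]
for r in range(170,255,3):
    c=np.where(m[r]>0)[0]
    if len(c):pts+= [(c[0]-.5,r),(c[-1]+.5,r)]
for nm,Q in(("hand",hand),("rows",np.array(pts))):
  for z in(.13,.135,.14):
    P=np.array([plane(f,p,z,True)[:2] for p in Q])
    s=least_squares(lambda q:np.hypot(P[:,0]-q[0],P[:,1]-q[1])-q[2],[.51,-.19,.055],loss="soft_l1",f_scale=.0007)
    print(nm,z,s.x.round(4),np.sqrt(np.mean(s.fun**2)).round(5))
# scene+wrist check of knob
E
```

```text
hand 0.13 [ 0.5067 -0.1875  0.0565] 0.00138
hand 0.135 [ 0.5089 -0.1866  0.0548] 0.00134
hand 0.14 [ 0.511  -0.1858  0.0532] 0.0013
rows 0.13 [ 0.5083 -0.1861  0.0566] 0.00019
rows 0.135 [ 0.5104 -0.1854  0.055 ] 0.00018
rows 0.14 [ 0.5125 -0.1846  0.0533] 0.00017
```

```bash
python3 -m crank '{"travel":[[-0.12,-0.12,0],[-0.12,-0.12,-1.5],[-0.12,-0.12,-3],[-0.12,-0.12,-4.2],[-0.12,-0.12,-4.5]],"turn":[[0,0,0],[0,0,0],[0,0,0],[0,0,0],[0,0,0]],"gripper":[1,1,1,1,1]}' 
python3 -m crank '{"travel":[[0,0,-0.2],[0,0,-0.4],[0,0,-0.6],[0,0,-0.8],[0,0,-1]],"turn":[[0,0,0],[0,0,0],[0,0,0],[0,0,0],[0,0,0]],"gripper":[1,1,1,1,1]}'
```

```text
clock: 8.5
position: [0.5096, -0.1878, 0.1141]
tool_rot: [-3.14, 0.001, 0.361]
force: [0.0, 0.1, -2.4]
grip_width: 0.0224
finger_force: 49.5
clock: 9.0
position: [0.5103, -0.1881, 0.1054]
tool_rot: [3.141, -0.0, 0.361]
force: [-0.1, 0.5, -2.9]
grip_width: 0.0223
finger_force: 49.5
```

No contact yet, with the plug inside the mouth. I'll carry on down slowly.

```bash
python3 -m crank '{"travel":[[0,0,-0.1],[0,0,-0.2],[0,0,-0.3],[0,0,-0.4],[0,0,-0.4]],"turn":[[0,0,0],[0,0,0],[0,0,0],[0,0,0],[0,0,0]],"gripper":[1,1,1,1,1]}'
python3 - <<'E'
from workcell import bot
import cv2,numpy as np
a=np.array(bot.grab_frame("scene")["pixels"])[150:270,150:270]
b=np.array(bot.grab_frame("wrist")["pixels"])[120:360,150:410]
cv2.imwrite("pics/g6.png",np.hstack([cv2.resize(a,(390,360),interpolation=cv2.INTER_CUBIC),cv2.resize(b,(390,360))])[:,:,::-1])
E
```

```text
clock: 9.5
position: [0.5103, -0.188, 0.1017]
tool_rot: [3.141, -0.0, 0.361]
force: [-3.9, 1.3, 6.4]
grip_width: 0.0221
finger_force: 50.7
```

View pics/g6.png

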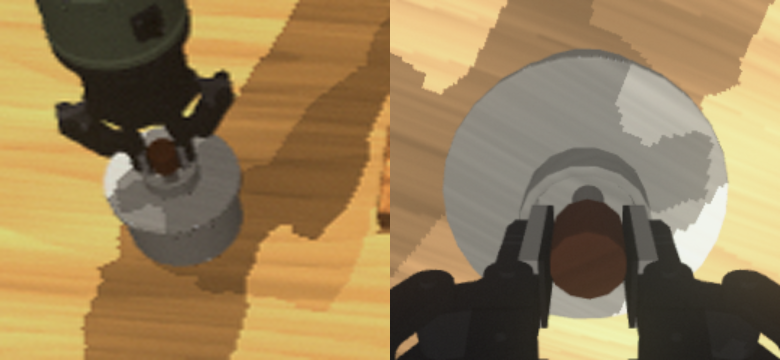

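The scene crop shows the set flush on the tin with no gap, and contact came at the expected TCP height of 0.102. Next I'll release the knob.

```bash
python3 -m crank '{"travel":[[0,0,0],[0,0,0],[0,0,0],[0,0,0],[0,0,0]],"turn":[[0,0,0],[0,0,0],[0,0,0],[0,0,0],[0,0,0]],"gripper":[0.6,0.5,0.3,0.2,0.2]}' 20
python3 -m crank '{"travel":[[0,0,0],[0,0,0],[0,0,0],[0,0,0],[0,0,0]],"turn":[[0,0,0],[0,0,0],[0,0,0],[0,0,0],[0,0,0]],"gripper":[0.2,0.2,0.2,0.2,0.2]}'
python3 - <<'E'
from workcell import bot
import cv2,numpy as np,pickle
a=np.array(bot.grab_frame("scene")["pixels"])[150:270,150:270]
f=bot.grab_frame("wrist");pickle.dump(f,open("w7.pkl","wb"))
b=np.array(f["pixels"])[120:360,150:410]
cv2.imwrite("pics/g7.png",np.hstack([cv2.resize(a,(390,360),interpolation=cv2.INTER_CUBIC),cv2.resize(b,(390,360))])[:,:,::-1])
E
```

```text
clock: 10.1
position: [0.5102, -0.188, 0.1013]
tool_rot: [-3.142, 0.0, 0.361]
force: [0.1, 0.1, 0.1]
grip_width: 0.0688
finger_force: 0.0
clock: 10.6
position: [0.5102, -0.188, 0.1013]
tool_rot: [-3.142, 0.0, 0.361]
force: [0.2, 0.9, 0.9]
grip_width: 0.0684
finger_force: 0.0
```

View pics/g7.png

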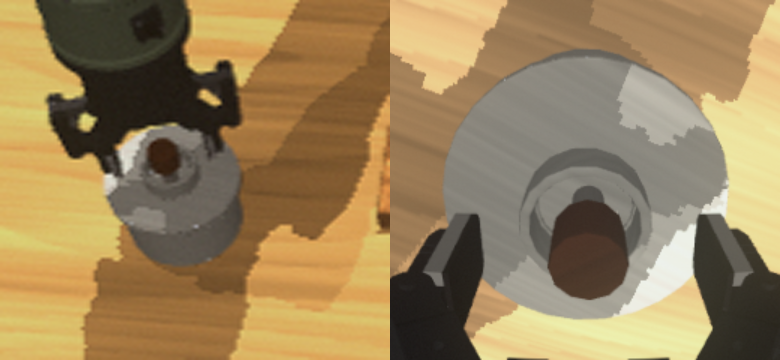

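The knob has been let go. The set looks level and flush, with the collar, centred in the image at about column 280, lined up between the fingers. Now I'll lower around the collar and close.

```bash
python3 - <<'E'
from tin import *
f=pickle.load(open("w7.pkl","rb"));hsv=cv2.cvtColor(np.array(f["pixels"]),cv2.COLOR_RGB2HSV);m=hsv[...,1]<60;pts=[]
for r in range(170,255,3):
    c=180+np.where(m[r,180:380])[0]; pts+=[(c[0]-.5,r),(c[-1]+.5,r)]
for z in(.072,.077,.082):
    P=np.array([plane(f,p,z,True)[:2] for p in pts])
    s=least_squares(lambda q:np.hypot(P[:,0]-q[0],P[:,1]-q[1])-q[2],[.51,-.19,.055],loss="soft_l1",f_scale=.0007);print(z,s.x.round(4),np.sqrt(np.mean(s.fun**2)).round(5))
E
python3 -m crank '{"travel":[[0,0,-0.5],[0,0,-1],[0,0,-1.5],[0,0,-2],[0,0,-2.5]],"turn":[[0,0,0],[0,0,0],[0,0,0],[0,0,0],[0,0,0]],"gripper":[0.2,0.2,0.2,0.2,0.2]}'
python3 -m crank '{"travel":[[0,0,0],[0,0,0],[0,0,0],[0,0,0],[0,0,0]],"turn":[[0,0,0],[0,0,0],[0,0,0],[0,0,0],[0,0,0]],"gripper":[0.3,0.4,0.5,0.5,0.5]}' 25
```

```text
0.072 [ 0.5069 -0.1882  0.0564] 0.00021
0.077 [ 0.5091 -0.1874  0.0548] 0.0002
0.082 [ 0.5112 -0.1866  0.0532] 0.0002
clock: 11.2
position: [0.5102, -0.188, 0.0757]
tool_rot: [-3.141, 0.0, 0.361]
force: [-0.4, -0.2, -0.7]
grip_width: 0.0683
finger_force: 0.0
clock: 11.7
position: [0.5103, -0.1881, 0.0766]
tool_rot: [3.141, -0.0, 0.361]
force: [-1.2, 0.8, 5.1]
grip_width: 0.0453
finger_force: 25.7
```

```bash
python3 -m crank '{"travel":[[0,0,0],[0,0,0],[0,0,0.1],[0,0,0.2],[0,0,0.3]],"turn":[[0,0,0],[0,0,0],[0,0,0],[0,0,0],[0,0,0]],"gripper":[1,1,1,1,1]}' 45
python3 -m crank '{"travel":[[0,0,0.6],[0,0,1.4],[0,0,2.2],[0,0,3],[0,0,3.8]],"turn":[[0,0,0],[0,0,0],[0,0,0],[0,0,0],[0,0,0]],"gripper":[1,1,1,1,1]}'
python3 -m crank '{"travel":[[0,0,1],[0,0,2],[0,0,3],[0,0,3.8],[0,0,4.2]],"turn":[[0,0,0],[0,0,0],[0,0,0],[0,0,0],[0,0,0]],"gripper":[1,1,1,1,1]}'
python3 -m crank '{"travel":[[0,0,0],[0,0,0],[0,0,0],[0,0,0],[0,0,0]],"turn":[[0,0,0],[0,0,0],[0,0,0],[0,0,0],[0,0,0]],"gripper":[1,1,1,1,1]}'
python3 - <<'E'
from workcell import bot
import cv2,numpy as np
a=np.array(bot.grab_frame("scene")["pixels"])[150:270,150:270]
b=np.array(bot.grab_frame("wrist")["pixels"])[120:360,150:410]
cv2.imwrite("pics/g8.png",np.hstack([cv2.resize(a,(390,360),interpolation=cv2.INTER_CUBIC),cv2.resize(b,(390,360))])[:,:,::-1])
E
```

```text
clock: 12.2
position: [0.5102, -0.188, 0.0793]
tool_rot: [-3.142, 0.0, 0.361]
force: [-0.1, 0.1, -1.5]
grip_width: 0.0446
finger_force: 46.0
clock: 12.7
position: [0.5103, -0.1881, 0.1182]
tool_rot: [3.141, -0.0, 0.361]
force: [0.1, 0.4, -1.2]
grip_width: 0.0446
finger_force: 46.1
clock: 13.2
position: [0.5105, -0.1881, 0.1603]
tool_rot: [3.141, -0.001, 0.361]
force: [0.6, -0.3, -1.4]
grip_width: 0.0448
finger_force: 46.1
clock: 13.7
position: [0.5101, -0.188, 0.1591]
tool_rot: [-3.141, 0.0, 0.361]
force: [-0.2, 0.1, -0.8]
grip_width: 0.0446
finger_force: 46.1
```

View pics/g8.png

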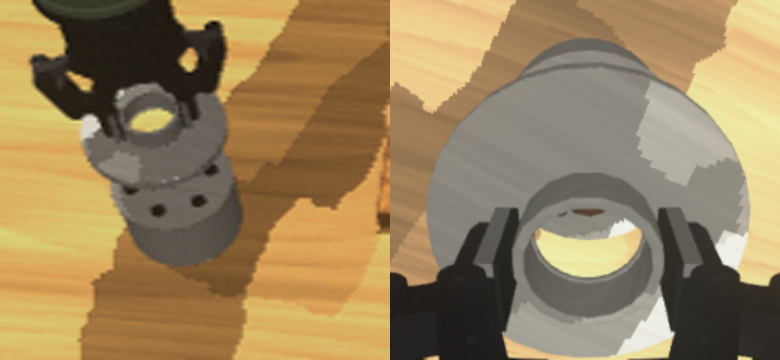

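The outer lid is held level about 82 mm up. The inner lid sits flush on the tin with its knob visible below the empty collar, so I'm handing the job in.

```bash
python3 -c "
from workcell import bot
print(bot.job_done())"
```

```text
the job is handed in; nothing more can be done
None
```

The job is handed in, though the hand-in gave no verdict: the lid set was slid out nested and seated on the tin, the knob was let go, and the outer lid is held level about 82 mm up, clear of the inner lid, which stays in the tin.

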